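# Empty a charging dock onto a carrier plate

### The arm

A 7-joint arm with a two-finger parallel gripper is mounted at the origin on a cart in front of the work surface, level with it; the furniture and walls round the work are solid. World frame = base frame: x ahead of the robot, y to its left, z up, the work surface at z = 0. Lengths are in m, angles in degrees, forces in N, time in s.
With the tool pointing down it reaches from about 0.425 to 0.825 m from the base axis. Payload 3.6 kg.
Tool frame: the origin (TCP) lies on the centre line of the jaws, within the pads' length; the fingertips stand r.nose_length ahead of it and the grasp point (between the pads) is the TCP (r.nose_length is the distance from the TCP to the fingertips, in m); z points along the fingers, y is the line along which they close (so a half turn about z gives the same grasp; the last joint's range is limited). The gripper opens to 93 mm and grips with 3 to 60 N. Pads are 15 mm wide; open, the fingers measure 128 mm over their backs; the gripper's body (75 mm by 188 mm) begins 65 mm behind the grasp point.
Start: joints at [-66.606, 35.231, -0.722, 81.555, 0.464, 63.22, -2.315], TCP at [0.274, 0.59, 0.238] pointing down, gripper open.
Joint ranges: [-178.69, 178.69], [-17.37, 117.87], [-77.05, 75.6], [15.02, 138.74], [-78.02, 258.01], [0.78, 113.62], [-162.83, 162.83]. Speed limits (degrees/s): [159.86, 159.86, 180, 180, 180, 180, 180].

### API

Orientations are given as [roll, pitch, yaw] about the fixed x, y, z axes, in that order (R = Rz(yaw) Ry(pitch) Rx(roll)).
In Python, from workcell import r gives the robot as it stands. Calls block until the motion is done:
- r.goto(position, orientation): joint-space move of the TCP to a pose.
- r.move_linear(position, rotation=None, vel=0.15): straight line of the TCP; rotation=None keeps the orientation; vel is the mean speed in m/s.
- r.move_j(angles): joint-space move.
- r.set_gripper(opening): finger opening in m; the grip force is fixed at half the most; returns when the fingers have stopped.
- r.pause(seconds).
- r.ik(position, orientation): joint angles nearest the present ones, or None.
- r.read_camera(name): name is "side" or "top" or "wrist"; returns a dict with "frame" (420x560x3 uint8, red, green, blue), "z_map" (420x560 float32, m along the optical axis (not along the pixel's ray), 0 where there is no reading), "intrinsics" (3x3 intrinsics, pixels), "rvec" (rotation vector, rad) and "tvec" (3), from world to camera coordinates, as OpenCV has them; the wrist camera has in their place "mount" (4x4, takes a point from camera to tool coordinates, whose origin is the TCP and whose axes are the flange's). Camera axes: x right, y down, z forward; pixel columns grow to the right and rows downward; lengths in m; the calibration is good to about 2 mm. A picture is of the moment at which its call begins: read the wrist's pose just before it.
A pose or a line that the arm cannot do raises r.PlanningError and nothing moves.
- r.job_done(): hands the job in; it is judged then, once.
Trained networks look in a picture, given as the dict that the camera call returned (one of the last four; its "shot" number tells which), for a name from the list of things; names that differ only in an ending like _2 or _b are one class to them, and where a whole thing is asked for, a point or a joint stands for the part that bears it (a point fixed in the world has none). Each returns a list of dicts, best first, with "score" (0 to 1); they miss things now and then, are a little off and sometimes report something else, mostly with a low value. They report only what shows in the picture. A call takes as long as a camera call.
- r.recognise(picture, label): "extent" ([left, top, right, bottom] in pixels, round what is visible of it).
- r.regions_of(picture, label): "region" (420x560 bool, what is visible of it) and "extent" ([left, top, right, bottom] in pixels, round what is visible of it).
Readings, each from a call of its own:
- r.current_t(): time.
- r.current_joints(): joint angles.
- r.current_qd(): joint speeds.
- r.current_effort(): joint torques, N m.
- r.current_tcp_pos(): TCP position.
- r.current_tool_rot(): TCP orientation.
- r.current_ft_force(): force on the tool from outside, world axes, zero at the start.
- r.current_ft_torque(): the same for the moment, N m.
- r.current_opening(): finger opening in m.
- r.current_grip_force(): force on a finger pad.
Only numpy, scipy, OpenCV 4.12 (cv2) and the standard library are available. Lean on these libraries where they do the work, as an engineer would, in place of code of your own. Each camera call takes 0.05 s, during which the arm holds its last target. There are 200 camera calls.

### The job

Slide the lock bar of the charging dock fully open, pull every battery pack out through the front of its bay by the handle (the roof blocks the top), and lay the packs flat on the carrier plate in the pinwheel drawn there: one pack squarely on each outline, in any order, handle pointing outward at the tick. When all are laid, slide the lock bar fully back to lock the empty dock; leave the other things on the bench where they are.

Things in the scene. Friction and masses are not known exactly. Their poses are not given: they have to be found in the camera images.
- dock: White charging dock, fixed: 280 mm wide (its y), 82 mm deep (x -41 to +41 mm), 39 mm high, with a grey 46 mm high housing behind (to x = +67 mm). Origin: centre of the underside of the 82 mm deep part. Four bays centred at y = -99, -33, +33, +99 mm, open only at the front (-x), roofed above; floors 6 mm above the bench, 16 mm walls between.
- dock_front (a point): Middle of the dock's front edge on the bench, 41 mm from its origin along its -x. Each bay's opening here is 50 mm wide and 28 mm high; a pack comes free after sliding about 75 mm straight along the dock's -x.
- lock_bar (a joint): Steel bar along the dock's top front edge, sliding along the dock's y. In m: 0 locked (four hanging teeth, 45 to 51 mm ahead of the dock's origin and down to 16 mm above the bench, block the packs), 0.020 fully open, towards the dock's +y (teeth between the bays). Friction about 1.5 N; stays where left.
- lock_knob (a point): Centre of the top of the lock bar's upright black knob, which moves with the bar: 14 mm wide along the dock's y, 16 mm along x, 29 mm tall above the bar; its top is 75 mm above the bench. The bar's top is 46 mm above the bench.
- carrier: Aluminium carrier plate, fixed, 132 x 132 x 8 mm; origin: centre of the underside. A 22 mm square grey block stands in its middle, to 22 mm above the bench. Four 72 x 48 mm black outlines are drawn round the block as a pinwheel; a short black tick at the outer end of each shows where the handle points.
- spot_0 (a point): Centre of an outline on the carrier plate, on its top face 8 mm above the bench: (-26, -38) mm in the plate's frame; its long sides run along the plate's x and its handle end points to the plate's -x.
- out_0 (a point): Where the top of the handle is when a pack lies right on the outline of spot_0: 67 mm outward from spot_0 along the plate's -x, 50 mm above the bench.
- spot_1 (a point): Centre of an outline on the carrier plate, on its top face 8 mm above the bench: (+38, -26) mm in the plate's frame; its long sides run along the plate's y and its handle end points to the plate's -y.
- out_1 (a point): Where the top of the handle is when a pack lies right on the outline of spot_1: 67 mm outward from spot_1 along the plate's -y, 50 mm above the bench.
- spot_2 (a point): Centre of an outline on the carrier plate, on its top face 8 mm above the bench: (+26, +38) mm in the plate's frame; its long sides run along the plate's x and its handle end points to the plate's +x.
- out_2 (a point): Where the top of the handle is when a pack lies right on the outline of spot_2: 67 mm outward from spot_2 along the plate's +x, 50 mm above the bench.
- spot_3 (a point): Centre of an outline on the carrier plate, on its top face 8 mm above the bench: (-38, +26) mm in the plate's frame; its long sides run along the plate's y and its handle end points to the plate's +y.
- out_3 (a point): Where the top of the handle is when a pack lies right on the outline of spot_3: 67 mm outward from spot_3 along the plate's +y, 50 mm above the bench.
- pack_a: Grey battery pack, 60 to 130 g, body 70 (its x) x 46 (y) x 22 mm; origin: centre of its underside. White upright handle beyond the -x end, centred at x = -67 mm: 16 mm along x, 14 mm along y, 3 to 42 mm above the underside, on a 12 mm wide neck. Starts in a dock bay, handle out in front, x along the dock's x. May be absent; packs are alike.
- handle_a (a point): Centre of the top of pack_a's handle, 67 mm from the pack's centre along its -x and 42 mm above its underside.
- pack_b: Grey battery pack, 60 to 130 g, body 70 (its x) x 46 (y) x 22 mm; origin: centre of its underside. White upright handle beyond the -x end, centred at x = -67 mm: 16 mm along x, 14 mm along y, 3 to 42 mm above the underside, on a 12 mm wide neck. Starts in a dock bay, handle out in front, x along the dock's x. May be absent; packs are alike.
- handle_b (a point): Centre of the top of pack_b's handle, 67 mm from the pack's centre along its -x and 42 mm above its underside.
- pack_c: Grey battery pack, 60 to 130 g, body 70 (its x) x 46 (y) x 22 mm; origin: centre of its underside. White upright handle beyond the -x end, centred at x = -67 mm: 16 mm along x, 14 mm along y, 3 to 42 mm above the underside, on a 12 mm wide neck. Starts in a dock bay, handle out in front, x along the dock's x. May be absent; packs are alike.
- handle_c (a point): Centre of the top of pack_c's handle, 67 mm from the pack's centre along its -x and 42 mm above its underside.
- pack_d: Grey battery pack, 60 to 130 g, body 70 (its x) x 46 (y) x 22 mm; origin: centre of its underside. White upright handle beyond the -x end, centred at x = -67 mm: 16 mm along x, 14 mm along y, 3 to 42 mm above the underside, on a 12 mm wide neck. Starts in a dock bay, handle out in front, x along the dock's x. May be absent; packs are alike.
- handle_d (a point): Centre of the top of pack_d's handle, 67 mm from the pack's centre along its -x and 42 mm above its underside.
- timer: White digital timer, 68 x 68 x 19 mm; origin at the centre of its underside. A bystander on the bench, to be left alone.
- tablet_jar: Brown bottle with a white cap, 43 mm across, 72 mm high; origin at the centre of its underside. A bystander on the bench, to be left alone.
- wipe_pack: Blue pack of wipes, 58 x 105 x 52 mm; origin at the centre of its underside. A bystander on the bench, to be left alone.

How it is judged:
By the outcome, as a careful person would: the job done as asked, in the order asked, and still so for the second after the job is handed in, with the robot touching nothing.
Of pack_a, pack_b, pack_c, pack_d only 3 to 4 are there at a start; the rules pass over those that are not, and their reading is None.
At some moment in a run one of pack_a, pack_b, pack_c, pack_d may be knocked a few centimetres aside while the robot is not near it.
Once in a run the grip may slacken for a moment while it holds something.
It also fails if it takes over 210 s, if anything falls off the work surface, if the arm or the gripper's body presses on something with over 40 N, if the wrist force passes 120 N, or if a joint passes its speed limit or range.

## Working session

There is one attempt and no reset: what is moved stays moved. The work goes in short steps, each a Python script; the robot and the scene stay as the last script left them, time stands still between calls to the robot, and variables do not carry over. Pictures are saved under pics/ and viewed, at most 14 in all, crops included, and the job is handed in when it is done.

```bash
mkdir -p pics; ls
python3 - <<'E'
from workcell import r
import cv2
for n in ("top","side"):
    p=r.read_camera(n); cv2.imwrite(f"pics/{n}0.png",p["frame"][:,:,::-1])
    print(n,p["intrinsics"],p["rvec"],p["tvec"])
print(r.nose_length,r.current_tool_rot(),r.current_t())
p=r.read_camera("wrist");print(p["mount"])
E
```

```text
pics
top [[448.13652025   0.         281.37152767]
 [  0.         448.13652025 209.33918224]
 [  0.           0.           1.        ]] [ 2.1807602  -2.18666501  0.12348214] [-0.01191407  0.57395042  1.6757941 ]
side [[407.93217461   0.         284.06607308]
 [  0.         407.93217461 202.53621821]
 [  0.           0.           1.        ]] [ 2.28779022 -0.29451375  0.15941479] [-0.52549707  0.15370443  1.18257879]
0.019 [-1.79867605e+02  3.12592631e-04  1.55091309e+02] 0.1
[[-1.99812972e-04 -9.61061928e-01 -2.76333008e-01  7.72119635e-02]
 [ 9.99999814e-01 -3.25638619e-05 -6.09833214e-04 -1.72372058e-04]
 [ 5.77089015e-04 -2.76333078e-01  9.61061755e-01 -1.45943646e-01]
 [ 0.00000000e+00  0.00000000e+00  0.00000000e+00  1.00000000e+00]]
```

View pics/top0.png

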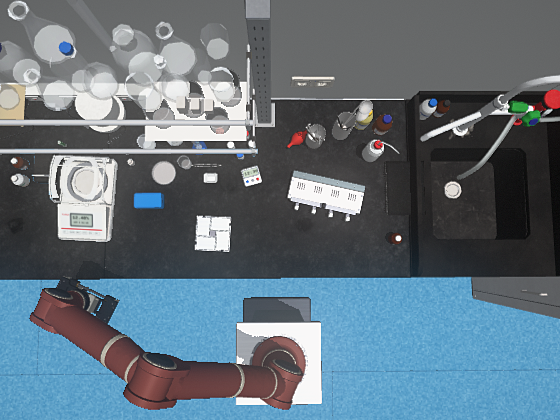

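View pics/side0.png

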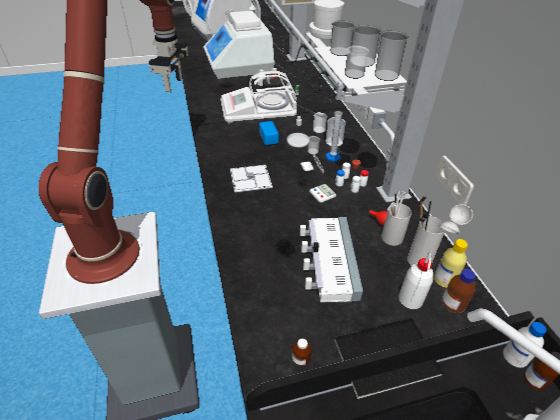

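```bash
cat > h.py <<'E'
from workcell import r
import numpy as np, cv2
from scipy.spatial.transform import Rotation as R
def cam2world(p, pose=None):
    if "rvec" in p:
        Rm=cv2.Rodrigues(np.array(p["rvec"]))[0]; T=np.eye(4); T[:3,:3]=Rm.T; T[:3,3]=-Rm.T@np.array(p["tvec"]).ravel(); return T
    T=np.eye(4); T[:3,:3]=R.from_euler("xyz",pose[1],degrees=True).as_matrix(); T[:3,3]=pose[0]
    return T@np.array(p["mount"])
def shot(name,save=None):
    pose=(r.current_tcp_pos(),r.current_tool_rot())
    p=r.read_camera(name); p["T"]=cam2world(p,pose)
    if save: cv2.imwrite(f"pics/{save}.png",p["frame"][:,:,::-1])
    return p
def cloud(p):
    """HxWx3 world points, nan where no depth"""
    z=p["z_map"].astype(float); z=np.where(z>0,z,np.nan); K=p["intrinsics"]
    v,u=np.indices(z.shape)
    X=np.stack([(u-K[0,2])/K[0,0]*z,(v-K[1,2])/K[1,1]*z,z],-1)
    return X@p["T"][:3,:3].T+p["T"][:3,3]
def project(p,W):
    Ti=np.linalg.inv(p["T"]); X=np.atleast_2d(W)@Ti[:3,:3].T+Ti[:3,3]
    return (X@np.array(p["intrinsics"]).T)[:,:2]/X[:,2:]
def onplane(p,uv,z):
    """world point on plane z through pixel"""
    d=p["T"][:3,:3]@np.linalg.inv(p["intrinsics"])@np.array([uv[0],uv[1],1.]); o=p["T"][:3,3]
    return o+d*(z-o[2])/d[2]
def down(yaw): return [180,0,yaw]
E
python3 - <<'E'
from h import *
p=shot("top"); C=cloud(p)
for n in ("dock","carrier","pack_a","timer","tablet_jar","wipe_pack"):
    for d in r.regions_of(p,n)[:5]:
        m=d["region"]; w=C[m]; w=w[~np.isnan(w[:,0])]
        c,s,a=cv2.minAreaRect((w[:,:2]*1000).astype(np.float32))
        print(n,round(d["score"],2),d["extent"],np.round(c),np.round(s),round(a,1),np.round(np.percentile(w[:,2],[5,50,95]),3))
for pos in ([0.50,-.15,.33],[0.46,.25,.33]):
  for yaw in range(-180,180,45):
    q=r.ik(pos,down(yaw)); print(pos,yaw,None if q is None else np.round(q))
E
```

```text
dock 0.63 [287.7, 167.5, 366.0, 213.8] [ 640. -187.] [291. 131.] 77.9 [0.031 0.04  0.049]
dock 0.54 [388.5, 235.0, 402.1, 245.7] [ 458. -448.] [56. 43.] 54.1 [0.01  0.051 0.072]
carrier 0.82 [193.9, 214.1, 230.6, 250.2] [483. 247.] [136. 133.] 88.6 [0.    0.007 0.015]
pack_a 0.52 [292.1, 197.3, 355.4, 215.8] [ 585. -172.] [244.  21.] 79.0 [0.035 0.045 0.07 ]
timer 0.77 [237.3, 167.6, 263.4, 187.6] [707. 104.] [74. 73.] 15.2 [0.001 0.015 0.022]
timer 0.28 [196.5, 216.9, 229.3, 249.5] [485. 249.] [135. 132.] 87.4 [0.    0.007 0.015]
tablet_jar 0.45 [388.3, 234.7, 400.6, 246.5] [ 460. -442.] [41. 37.] 89.1 [0.019 0.053 0.072]
wipe_pack 0.59 [132.6, 192.0, 166.8, 212.6] [612. 487.] [ 67. 106.] 0.1 [0.025 0.049 0.056]
[0.5, -0.15, 0.33] -180 [ -2.  20.  23.  95.  -8.  67. 113.]
[0.5, -0.15, 0.33] -135 [  5.  19.  14.  94.  -5.  67. 154.]
[0.5, -0.15, 0.33] -90 [ -26.   30.   65.   95.  -28.   73. -135.]
[0.5, -0.15, 0.33] -45 [-26.  30.  65.  95. -28.  73. -90.]
[0.5, -0.15, 0.33] 0 [-24.  28.  60.  95. -25.  72. -48.]
[0.5, -0.15, 0.33] 45 [-17.  24.  46.  95. -18.  69. -11.]
[0.5, -0.15, 0.33] 90 [ -9.  21.  34.  95. -13.  68.  28.]
[0.5, -0.15, 0.33] 135 [ -7.  21.  31.  95. -11.  68.  71.]
[0.46, 0.25, 0.33] -180 [-29.  19.  -3.  94.   1.  67.  58.]
[0.46, 0.25, 0.33] -135 [-20.  20. -15.  94.   6.  67.  98.]
[0.46, 0.25, 0.33] -90 [-12.  21. -27.  93.  10.  68. 139.]
[0.46, 0.25, 0.33] -45 [ -71.   30.   65.   95.  -28.   73. -135.]
[0.46, 0.25, 0.33] 0 [ -60.   23.   43.   95.  -17.   69. -103.]
[0.46, 0.25, 0.33] 45 [-52.  21.  30.  95. -11.  68. -64.]
[0.46, 0.25, 0.33] 90 [-44.  20.  19.  94.  -7.  67. -24.]
[0.46, 0.25, 0.33] 135 [-36.  19.   8.  94.  -3.  67.  17.]
```

Run:
```python
from h import *
r.goto([0.30,0.45,0.33],r.current_tool_rot()) if r.ik([0.30,0.45,0.33],r.current_tool_rot()) is not None else print("no")
r.goto([0.46,0.25,0.36],down(168)); p=shot("wrist","w_car"); np.savez("car.npz",**{k:p[k] for k in("frame","z_map","intrinsics","T")})
print(p["intrinsics"])
r.goto([0.57,-0.18,0.36],down(168)); p=shot("wrist","w_dock"); np.savez("dock.npz",**{k:p[k] for k in("frame","z_map","intrinsics","T")})
print(r.current_t(),r.current_joints())
```

```text
[[318.35670753   0.         282.02145986]
 [  0.         318.35670753 206.95405014]
 [  0.           0.           1.        ]]
3.9583 [ 7.60457242 25.77369837 12.5671992  79.19630718 -5.67879687 75.64374292
 98.56076438]
```

View pics/w_car.png

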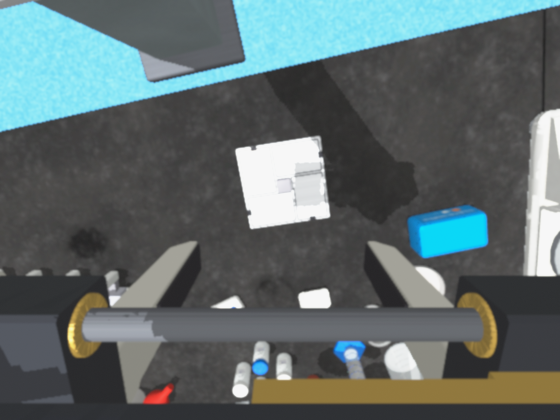

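View pics/w_dock.png

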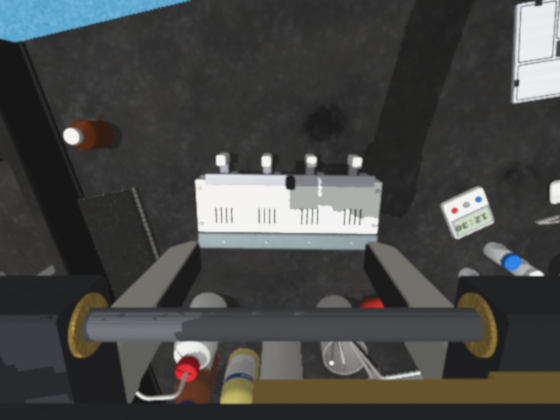

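Run:
```python
from h import *
d=dict(np.load("dock.npz")); C=cloud(d)
print("bench z",np.nanmedian(C[100:140,240:290,2]))
m=(C[...,2]>.033)&(C[...,2]<.056); m[:, :190]=0; m[:, 390:]=0; m[:145]=0; m[252:]=0
n,l,st,ce=cv2.connectedComponentsWithStats(m.astype(np.uint8))
for i in range(1,n):
    if st[i,4]<30: continue
    w=C[l==i]; print(st[i],np.round(ce[i]),np.round(w.mean(0),4),np.round(np.percentile(w[:,2],[5,50,95]),4),cv2.minAreaRect((w[:,:2]*1000).astype(np.float32)))
for name,(u0,u1,v0,v1) in dict(h1=(212,235,148,170),h2=(256,278,148,170),h3=(300,322,148,170),h4=(344,366,148,172),knob=(280,302,170,196)).items():
    w=C[v0:v1,u0:u1].reshape(-1,3); t=.066 if name=="knob" else .042
    w=w[(w[:,2]>t)&(w[:,2]<.08)]; print(name,len(w),np.round(w.mean(0),4), np.round((w.min(0)+w.max(0))/2,4),w[:,2].max() if len(w) else 0)
c=dict(np.load("car.npz")); f=c["frame"]; C=cloud(c)
m=(f.min(2)>140).astype(np.uint8); m=cv2.morphologyEx(m,cv2.MORPH_CLOSE,np.ones((9,9)))
n,l,st,ce=cv2.connectedComponentsWithStats(m); i=l[160,260]; print(st[i])
P=[onplane(c,(x,y),.008)[:2]*1000 for y,x in np.argwhere(l==i)]
print(cv2.minAreaRect(np.array(P,np.float32)),np.mean(P,0))
```

```text
bench z -0.0012722467625405631
[217 154  11  12 122] [222. 159.] [ 0.5369 -0.2594  0.045 ] [0.0364 0.0459 0.048 ] ((537.2135009765625, -260.0132141113281), (13.249553680419922, 15.91127872467041), 75.05204010009766)
[262 155  10  12 111] [267. 160.] [ 0.5514 -0.1966  0.0456] [0.0426 0.0459 0.0475] ((551.86572265625, -196.8163604736328), (13.128837585449219, 15.952122688293457), 76.9361801147461)
[307 155  10  12 114] [311. 161.] [ 0.565  -0.1332  0.0454] [0.0375 0.0462 0.0476] ((565.481201171875, -133.1427001953125), (13.170207977294922, 15.256538391113281), 80.4773941040039)
[351 156  12  12 124] [356. 162.] [ 0.5798 -0.0698  0.0447] [0.0362 0.046  0.0476] ((580.3511352539062, -68.82807922363281), (13.694406509399414, 15.651603698730469), 74.97523498535156)
[  196   173   187    76 13139] [288. 211.] [ 0.6343 -0.1823  0.04  ] [0.0365 0.0384 0.0455] ((635.3858642578125, -181.6348114013672), (280.67291259765625, 117.40907287597656), 77.35491180419922)
h1 106 [ 0.5372 -0.26    0.0461] [ 0.5373 -0.2604  0.0453] 0.04861818667840556
h2 106 [ 0.5517 -0.1968  0.0458] [ 0.5518 -0.1968  0.0452] 0.0481850364857358
h3 105 [ 0.5656 -0.1332  0.0461] [ 0.5658 -0.1332  0.0459] 0.04864459238250507
h4 100 [ 0.5804 -0.069   0.0462] [ 0.5805 -0.0687  0.0459] 0.04846026507228873
knob 114 [ 0.586 -0.169  0.073] [ 0.5866 -0.1691  0.0725] 0.07598793423949357
[ 235  136   95   93 6949]
((485.2226257324219, 248.76629638671875), (134.34097290039062, 134.52207946777344), 87.11392211914062) [482.89674278 248.91951436]
```

```bash
cat >> h.py <<'E'
YD=-12.7; xd=np.array([np.cos(np.radians(YD)),np.sin(np.radians(YD)),0]); yd=np.array([-xd[1],xd[0],0])
def knob_slide(kn,sgn,dist=.026):
    r.goto([*kn[:2],.16],down(YD+180)); r.set_gripper(.05); r.move_linear([*kn[:2],.070],vel=.1)
    r.set_gripper(0.0); a=np.array(r.current_tcp_pos()); f0=np.array(r.current_ft_force()); print("grip",r.current_opening(),r.current_grip_force(),f0)
    for k in range(1,int(dist*1000)+1):
        r.move_linear(a+sgn*yd*k*.001,vel=.03)
        f=(np.array(r.current_ft_force())-f0)@yd
        if k>3 and abs(f)>6: break
    print("slid mm",k,"force",f)
    r.set_gripper(.05); b=np.array(r.current_tcp_pos()); r.move_linear([*b[:2],.16],vel=.15)
E
python3 - <<'E'
from h import *
knob_slide(np.array([.5864,-.169]),+1)
r.goto([0.57,-0.18,0.36],down(167.3)); p=shot("wrist","w_dock2"); C=cloud(p)
w=C[165:200,270:330].reshape(-1,3); w=w[(w[:,2]>.066)&(w[:,2]<.08)]; print(w.mean(0),len(w))
c=[]
for yaw in (168,-12):
    s=1 if yaw==168 else -1
    r.goto([0.485+.02*s,.249,.27],down(yaw)); p=shot("wrist","car%d"%s); f=p["frame"]
    m=(f.min(2)>140).astype(np.uint8); m=cv2.morphologyEx(m,cv2.MORPH_CLOSE,np.ones((15,15)))
    n,l,st,ce=cv2.connectedComponentsWithStats(m); u,v=project(p,[.46,.23,.008])[0].astype(int); i=l[v,u]; print(st[i])
    P=[onplane(p,(x,y),.008)[:2]*1000 for y,x in np.argwhere(l==i)]
    print(cv2.minAreaRect(np.array(P,np.float32)))
    np.savez("car%d.npz"%s,**{k:p[k] for k in("frame","z_map","intrinsics","T")})
print(r.current_t(),r.current_joints())
E
```

```text
grip 0.013710166420084435 30.000299513339996 [-1.15693423 -0.59542274  1.09587742]
slid mm 22 force -7.681893918089131
[ 0.58966781 -0.15076547  0.07273765] 115
[  219   100   118   118 10753]
((485.46929931640625, 248.8448944091797), (133.37802124023438, 133.5908203125), 86.96656799316406)
[  218    99   118   119 10843]
((485.78070068359375, 248.70379638671875), (133.44427490234375, 133.33773803710938), 87.02137756347656)
19.3 [ -65.63527845   30.95465355   55.89011565  100.13243118  -28.2247054
   64.23423001 -102.79041709]
```

```bash
cat >> h.py <<'E'
CC=np.array([.4856,.2488]); CY=-3.0
SP=[(-26,-38),(38,-26),(26,38),(-38,26)]
def spot(k):
    R2=R.from_euler("z",CY,degrees=True).as_matrix()[:2,:2]
    yaw=CY+90*k; s=CC+R2@(np.array(SP[k])/1000); d=np.array([np.cos(np.radians(yaw)),np.sin(np.radians(yaw))])
    return s, s-.067*d, yaw   # spot centre, handle centre, pack yaw
def w(a): return (a+180)%360-180
HZ=.034
def pick(h,tyaw):
    h=np.array(h); r.goto([*h,.12],down(w(tyaw))); r.set_gripper(.042)
    r.move_linear([*h,HZ],vel=.12); r.set_gripper(0); print("grip",r.current_opening(),r.current_grip_force())
def pull(h):
    e=np.array([*h,HZ])-.088*xd; r.move_linear(e,vel=.08); e[2]+=.045; r.move_linear(e,vel=.1)
    print("after pull",r.current_opening(),r.current_ft_force())
def place(k,tdel):
    s,o,y=spot(k); r.goto([*o,HZ+.05],down(w(y+tdel)))
    print("arrive",r.current_opening()); r.move_linear([*o,HZ+.012],vel=.1); r.move_linear([*o,HZ+.0025],vel=.03)
    r.set_gripper(.042); r.move_linear([*o,.13],vel=.15)
E
python3 - <<'E'
from h import *
for k in range(4):
    s,o,y=spot(k)
    for d in (0,180):
        q1=r.ik([*o,.036],down(w(y+d))); q2=r.ik([*o,.09],down(w(y+d)))
        print(k,d,np.round(s,3),np.round(o,3),w(y+d),*(None if q is None else np.round(q) for q in(q1,q2)))
for h in ((.5373,-.2602),(.5804,-.069)):
    for d in (0,180):
        for e in (0,.09):
            q=r.ik([*(np.array(h)-e*xd[:2]),.034],down(w(YD+d))); print(h,d,e,None if q is None else np.round(q))
knob_slide(np.array([.5900,-.1505]),+1,.012)
E
```

```text
0 0 [0.458 0.212] [0.391 0.216] -3.0 [-51.  41.  29. 126. -50.  25. -74.] [-57.  37.  39. 124. -43.  33. -80.]
0 180 [0.458 0.212] [0.391 0.216] 177.0 [ -3.  45. -45. 124.  59.  35.  -4.] [  4.  42. -55. 122.  53.  44.   1.]
1 0 [0.522 0.221] [0.519 0.154] 87.0 [-29.  43.  15. 111. -21.  29.  -1.] [-31.  38.  18. 109. -19.  36.  -3.]
1 180 [0.522 0.221] [0.519 0.154] -93.0 [ -51.   56.   56.  111.  -62.   51. -143.] [ -53.   52.   62.  110.  -57.   56. -147.]
2 0 [0.514 0.285] [0.58  0.282] 177.0 [  1.  60. -55.  92.  56.  59.  15.] [  4.  60. -66.  90.  58.  69.  14.]
2 180 [0.514 0.285] [0.58  0.282] -3.0 [-49.  54.  39.  93. -43.  49. -85.] [-50.  50.  42.  92. -40.  54. -87.]
3 0 [0.449 0.277] [0.453 0.344] -93.0 [ -4.  62. -66. 105.  65.  62.  81.] [ -4.  56. -66. 103.  58.  63.  86.]
3 180 [0.449 0.277] [0.453 0.344] 87.0 [-50.  45.  17. 106. -23.  33. -21.] [-52.  40.  20. 105. -20.  39. -23.]
(0.5373, -0.2602) 0 0 [  4.  50.  34. 102. -41.  41. -43.]
(0.5373, -0.2602) 0 0.09 [  6.  44.  30. 116. -43.  31. -35.]
(0.5373, -0.2602) 180 0 [ 26.  45.  -3. 101.   4.  34.  97.]
(0.5373, -0.2602) 180 0.09 [ 27.  41.  -3. 115.   4.  24.  99.]
(0.5804, -0.069) 0 0 [-17.  50.  37. 104. -44.  41. -58.]
(0.5804, -0.069) 0 0.09 [-17.  44.  31. 118. -45.  30. -55.]
(0.5804, -0.069) 180 0 [  6.  44.  -2. 103.   3.  32.  79.]
(0.5804, -0.069) 180 0.09 [  4.  40.  -1. 118.   2.  22.  78.]
grip 0.013946563252099274 30.00060349702835 [-0.53311231 -2.25244129  0.62499203]
slid mm 5 force -6.71640079110886
```

Run:
```python
from h import *
h=(.5804,-.069)
pick(h,YD+180); pull(h); place(2,180)
s,o,y=spot(2)
r.goto([0.48,.249,.27],down(168)); p=shot("wrist","p1")
p=shot("top","t1"); print(r.current_t())
```

```text
grip 0.0138866080713916 29.99466061592102
after pull 0.013738114062787046 [ 0.40282482 -0.20726542 -1.2982729 ]
arrive 0.013846542696640785
37.9833
```

View pics/p1.png

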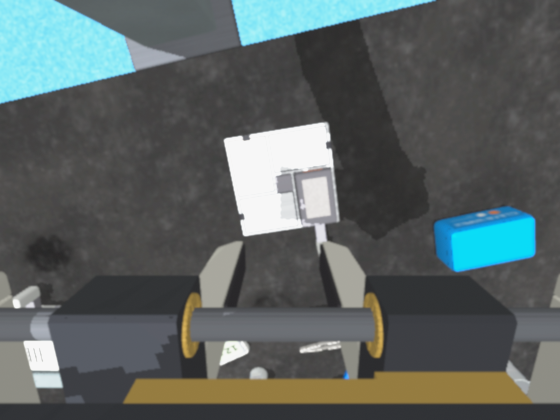

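```bash
cat >> h.py <<'E'
def measure(save=None):
    r.goto([0.53,.249,.27],down(168)); p=shot("wrist",save); C=cloud(p)
    m=(C[...,2]>.020)&(C[...,2]<.034)&(np.abs(C[...,0]-CC[0])<.1)&(np.abs(C[...,1]-CC[1])<.1)
    m=cv2.morphologyEx(m.astype(np.uint8),cv2.MORPH_OPEN,np.ones((9,9)))
    n,l,st,ce=cv2.connectedComponentsWithStats(m)
    for i in range(1,n):
        if st[i,4]<300: continue
        c,s,a=cv2.minAreaRect((C[l==i][:,:2]*1000).astype(np.float32))
        if s[0]<s[1]: a+=90
        k=min(range(4),key=lambda k:np.linalg.norm(spot(k)[0]*1000-c)); e=np.array(c)-spot(k)[0]*1000
        print("spot",k,"err mm",np.round(e,1),"size",np.round(s,1),"yaw err",round((a-spot(k)[2]+90)%180-90,1),"z",np.round(np.median(C[l==i][:,2]),4))
    return p
def dockview(save=None):
    r.goto([0.57,-0.18,0.36],down(167.3)); p=shot("wrist",save); C=cloud(p)
    m=(C[...,2]>.040)&(C[...,2]<.056)&((C-np.array([.6265,-.18,0]))@xd<-.055)&(np.abs(C[...,1]+.17)<.2)&(C[...,0]>.35)
    n,l,st,ce=cv2.connectedComponentsWithStats(m.astype(np.uint8)); out=[]
    for i in range(1,n):
        if st[i,4]<40: continue
        out.append(C[l==i].mean(0)); print("handle",np.round(out[-1],4),st[i,4])
    return out
E
python3 - <<'E'
from h import *
measure("p1b"); dockview(); print(r.current_t())
E
```

```text
spot 2 err mm [9.8 0.1] size [45.9 94.7] yaw err -0.1 z 0.0287
handle [ 0.5369 -0.2598  0.0457] 111
handle [ 0.5656 -0.1332  0.046 ] 106
handle [ 0.5516 -0.1965  0.0461] 105
40.0167
```

```bash
sed -i 's/np.ones((9,9))/np.ones((17,17))/' h.py
python3 - <<'E'
from h import *
p=measure("p1c"); C=cloud(p)
s,o,y=spot(2)
m=(np.abs(C[...,2]-.048)<.006)&(np.hypot(C[...,0]-o[0],C[...,1]-o[1])<.03); q=C[m]; print(m.sum(),q.mean(0)-[*o,0],(q.min(0)+q.max(0))/2-[*o,0])
print(cv2.minAreaRect((q[:,:2]*1000).astype(np.float32)),project(p,[*o,.05]))
h=(.5656,-.1332)
pick(h,YD+180); pull(h)
a=np.array(r.current_tcp_pos()); t=shot("side"); C=cloud(t)
v=C[np.all(np.abs(C-(a+[.05,0,-.01]))<[.12,.06,.06],axis=-1)]
print(len(v))
place(1,0)
measure("p2"); dockview(); print(r.current_t())
E
```

```text
spot 2 err mm [-25.5  -7.5] size [24.  23.8] yaw err 82.0 z 0.0288
spot 2 err mm [15.4 -5.4] size [34.7 32.5] yaw err 81.5 z 0.0289
150 [-0.0037442   0.00041005  0.04767705] [-0.00274419  0.00062616  0.04646084]
((577.7020874023438, 282.43072509765625), (13.884358406066895, 16.370357513427734), 87.7096939086914) [[319.10362725 217.00475173]]
grip 0.013614834556321589 29.996675848960876
after pull 0.013691918642063998 [-0.42686228  0.05136654 -1.28581665]
923
arrive 0.014176095062169486
spot 2 err mm [-4.7  0.5] size [45.2 62.9] yaw err -8.4 z 0.0289
handle [ 0.537  -0.2599  0.0458] 110
handle [ 0.5518 -0.1966  0.0461] 106
53.1167
```

View pics/p2.png

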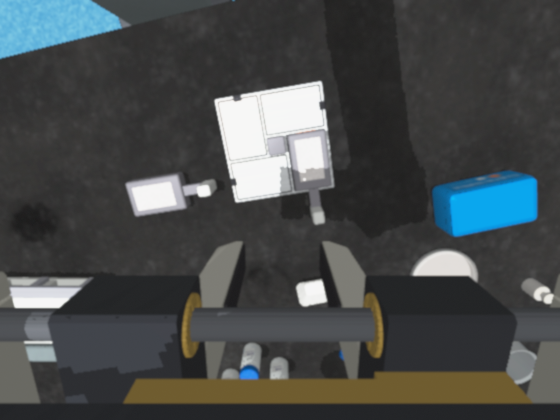

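```bash
python3 - <<'E'
s=open("h.py").read()
s=s.replace('m=cv2.morphologyEx(m.astype(np.uint8),cv2.MORPH_OPEN,np.ones((17,17)))','''m=cv2.morphologyEx(m.astype(np.uint8),cv2.MORPH_CLOSE,np.ones((7,7))); m=cv2.morphologyEx(m,cv2.MORPH_OPEN,np.ones((13,13)))''')
s=s.replace("    return p\ndef dockview",'''    for k in range(4):
        h=handle_near(C,spot(k)[1])
        if h is not None: print("handle",k,"err",np.round((h-spot(k)[1])*1000,1))
    return p
def handle_near(C,o,lo=.0435,hi=.056,rad=.03):
    q=C[(C[...,2]>lo)&(C[...,2]<hi)&(np.hypot(C[...,0]-o[0],C[...,1]-o[1])<rad)]
    return np.array(cv2.minAreaRect((q[:,:2]*1000).astype(np.float32))[0])/1000 if len(q)>40 else None
def dockview''')
open("h.py","w").write(s)
E
python3 - <<'E'
from h import *
import h as H
p=measure("p2b"); C=cloud(p); o=spot(1)[1]
hh=handle_near(C,o,.034,.048); print("bench handle",hh,hh-o,project(p,[*hh,.042]))
# body of the loose pack
m=(C[...,2]>.014)&(C[...,2]<.028)&(np.hypot(C[...,0]-o[0],C[...,1]-(o[1]-.067))<.05); print(cv2.minAreaRect((C[m][:,:2]*1000).astype(np.float32)))
H.HZ=.028
pick(hh,-93)
a=np.array(r.current_tcp_pos()); a[2]+=.055; r.move_linear(a,vel=.1)
H.HZ=.028+.0065-.0005
print(r.ik([*o,.09],down(87)))
place(1,0)
measure("p3"); print(r.current_t())
E
```

```text
spot 2 err mm [ -6.3 -15.7] size [70.1 75.4] yaw err -14.4 z nan
handle 2 err [-3.   0.3]
bench handle [0.51751917 0.15377086] [-0.00116151 -0.00016783] [[204.16719984 187.67844991]]
((514.938720703125, 94.3600845336914), (84.99942779541016, 46.47955322265625), 87.23713684082031)
grip 0.01422851773699596 29.976052343845367
[-54.53737298  54.21707536  64.79238621 109.74016303 -59.42423641
  58.48695114  35.12527603]
arrive 0.013600610611269793
spot 1 err mm [-13.9  25.5] size [120.2  78.4] yaw err -6.2 z nan
handle 1 err [-1.1  1.7]
handle 2 err [-3.2  0.6]
63.1417
```

View pics/p3.png

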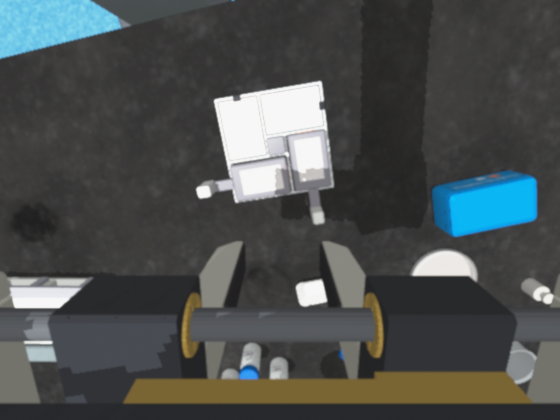

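Run:
```python
from h import *
def inspect(n):
    p=measure(n)
    return p
hs=dockview()
h=max(hs,key=lambda a:a[1])[:2]+.0012*xd[:2]
pick(h,YD+180); pull(h); place(3,180); measure()
hs=dockview(); h=hs[0][:2]+.0012*xd[:2]
print(r.current_t(),len(hs))
if len(hs)==1 and np.linalg.norm(h-[.5385,-.26])<.006:
    pick(h,YD+180); pull(h); place(0,180); measure("p4")
print(r.current_t())
r.goto([0.53,.249,.22],down(168)); shot("wrist","p5")
```

```text
handle [ 0.537  -0.26    0.0457] 110
handle [ 0.5516 -0.1967  0.0461] 106
grip 0.013547420263801055 29.995429515838623
after pull 0.013618936023626271 [ 0.16122243  0.10231258 -2.07904562]
arrive 0.013663714207540601
spot 2 err mm [-18.9  -8.5] size [119.3 110.8] yaw err 72.7 z nan
handle 1 err [-4.3 22.2]
handle 2 err [ 0.6 10.1]
handle 3 err [-1.3 -7.1]
handle [ 0.537  -0.2599  0.0459] 110
76.4833 1
grip 0.0138694286230576 29.978331327438354
after pull 0.013811739339180609 [ 0.30717082  0.4533279  -0.39968512]
arrive 0.014097616269148948
spot 2 err mm [-27.5 -22.9] size [163.2  66.7] yaw err 65.3 z nan
handle 0 err [-0.6  0.7]
handle 1 err [-4.3 22. ]
handle 2 err [0.8 9.7]
handle 3 err [-2.1 -6.1]
85.9833
```

View pics/p5.png

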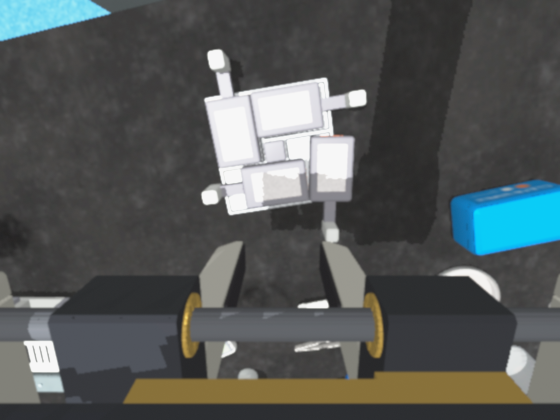

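```bash
cat >> h.py <<'E'
B=np.array([.0010,-.0003])
def fix(k,tdel,C,extra=(0,0),z=.036):
    s,o,y=spot(k); hn=handle_near(C,o,rad=.035)+B; print("fix",k,np.round((hn-o)*1000,1))
    r.goto([*hn,.12],down(w(y+tdel))); r.set_gripper(.028); r.move_linear([*hn,z],vel=.1); r.set_gripper(0)
    print("grip",r.current_opening()); t=np.array([*(o+np.array(extra)),z])
    r.move_linear([*hn,z+.003],vel=.05); r.move_linear(t+[0,0,.003],vel=.05); r.move_linear(t+[0,0,.0005],vel=.03)
    r.set_gripper(.028); r.move_linear([*t[:2],.12],vel=.15)
E
python3 - <<'E'
from h import *
p=measure(); C=cloud(p)
fix(1,0,C); fix(2,180,C); fix(3,180,C)
p=measure("p6"); print(r.current_t())
for d in r.regions_of(p,"pack_a")[:6]: print(round(d["score"],2),d["extent"],d["region"].sum())
E
```

```text
spot 2 err mm [-23.2 -27. ] size [165.5  77.8] yaw err 64.0 z nan
handle 0 err [-0.7  0.6]
handle 1 err [-4.4 21.8]
handle 2 err [0.7 9.9]
handle 3 err [-2.  -6.1]
fix 1 [-3.4 21.5]
grip 0.014254656182943469
fix 2 [1.7 9.6]
grip 0.013739857814113526
fix 3 [-1.  -6.4]
grip 0.01388673172494503
spot 1 err mm [-31.9  26.2] size [119.2 122. ] yaw err 79.8 z nan
handle 0 err [-0.6  0.4]
handle 1 err [-0.9  0.6]
handle 2 err [0.3 0.5]
handle 3 err [-0.7  0.5]
102.9833
0.87 [289.1, 133.8, 330.2, 228.8] 2554
0.81 [216.7, 59.2, 266.3, 159.4] 3016
0.76 [259.4, 88.0, 359.8, 135.3] 2920
0.65 [192.6, 154.9, 289.4, 200.7] 2719
0.47 [6.8, 276.3, 106.7, 360.9] 3988
```

View pics/p6.png

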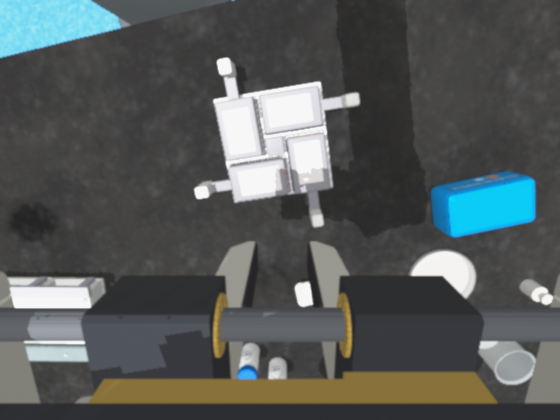

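All four packs lie on their outlines, with handles at about (225,67), (352,99), (317,218) and (204,190). Next I check the yaws, then slide the bar to locked.

```bash
cat >> h.py <<'E'
def yaws(p):
    C=cloud(p)
    for d in r.regions_of(p,"pack_a")[:5]:
        m=d["region"]&(C[...,2]>.022)&(C[...,2]<.034); m=cv2.morphologyEx(m.astype(np.uint8),cv2.MORPH_OPEN,np.ones((13,13)),).astype(bool)
        q=C[m][:,:2]
        if len(q)<300: continue
        c,s,a=cv2.minAreaRect((q*1000).astype(np.float32)); a+=90*(s[0]<s[1])
        k=min(range(4),key=lambda k:np.linalg.norm(spot(k)[0]*1000-c)); h=handle_near(C,spot(k)[1],rad=.035)
        v=np.array(c)/1000-h; ya=np.degrees(np.arctan2(v[1],v[0]))
        print("spot",k,np.round(np.array(c)-spot(k)[0]*1000,1),np.round(s),"rect yaw",round((a-spot(k)[2]+90)%180-90,1),"axis yaw",round(w(ya-spot(k)[2]),1),"z",np.round(np.percentile(C[m][:,2],[5,50,95]),4))
E
python3 - <<'E'
from h import *
p=measure(); yaws(p)
knob_slide(np.array([.5902,-.1500]),-1)
r.goto([0.57,-0.18,0.36],down(167.3)); p=shot("wrist","lock"); C=cloud(p)
q=C[165:200,265:330].reshape(-1,3); q=q[(q[:,2]>.066)&(q[:,2]<.08)]; print("knob",q.mean(0))
p=measure("p7"); yaws(p); print(r.current_t())
E
```

```text
spot 0 err mm [26.5 35.2] size [119.3 134.3] yaw err -9.3 z nan
handle 0 err [-0.4  0.2]
handle 1 err [-1.   0.8]
handle 2 err [0.4 0.4]
handle 3 err [-0.6  0.5]
spot 0 [-1.7  0.4] [46. 72.] rect yaw -0.1 axis yaw 0.1 z [0.0272 0.0289 0.0303]
spot 1 [0.3 1.8] [67. 46.] rect yaw -8.8 axis yaw -1.1 z [0.0276 0.029  0.0302]
spot 2 [0.6 0.7] [46. 70.] rect yaw -0.1 axis yaw -0.2 z [0.0272 0.0289 0.0302]
spot 3 [-0.   0.6] [70. 45.] rect yaw -2.3 axis yaw 0.5 z [0.0274 0.0288 0.0302]
grip 0.013882216857473359 30.000577569007874 [-0.92134524 -1.84748124  0.07555671]
slid mm 22 force 6.772691595306521
knob [ 0.58507463 -0.17051122  0.0729077 ]
spot 0 err mm [nan nan] size [0. 0.] yaw err 3.0 z nan
handle 0 err [-0.5  0.4]
handle 1 err [-1.   0.7]
handle 2 err [0.3 0.4]
handle 3 err [-0.7  0.2]
spot 2 [3.5 0.5] [46. 63.] rect yaw -0.2 axis yaw -0.3 z [0.0274 0.0289 0.0302]
spot 1 [-0.6 -0.3] [71. 46.] rect yaw -0.4 axis yaw -0.3 z [0.0272 0.0289 0.0303]
spot 3 [-0.9  1.3] [71. 46.] rect yaw 0.4 axis yaw -0.3 z [0.0272 0.0289 0.0302]
spot 0 [-0.7  0.4] [46. 70.] rect yaw -0.1 axis yaw -0.0 z [0.0273 0.0289 0.0303]
116.8417
```

View pics/lock.png

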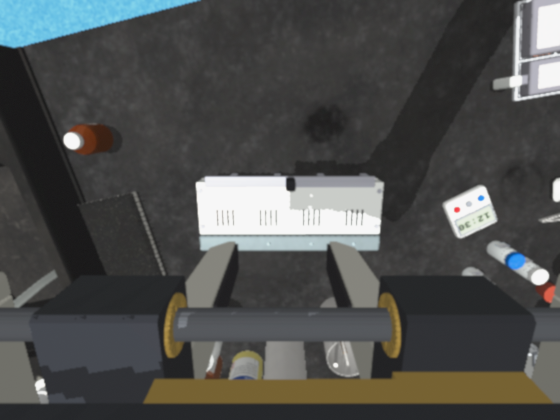

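The dock is empty, and the knob at (290,184) moved 20 mm to the end stop, so the bar is locked. The packs are within about 1 mm and level, so I am handing in.

```bash
python3 -c "
from h import *
print(r.job_done())"
```

```text
the job is handed in; nothing more can be done
None
```

The job is handed in: all four packs lie on the carrier outlines, handles outward and about 1 mm off by camera, the empty dock is locked, and the bystanders were never handled; one pack first went down backwards and was turned round, and three were re-seated after slipping or being knocked.

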